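# Change over the bottles in two sloped bottle feeds

## Task

Change over the two sloped bottle feeds with the fingertips alone, never gripping hard or lifting a bottle: roll the white-capped bottle from the low end of its lane up the slope until the spring catch snaps up behind it, so that it cannot roll back and waits in reserve; and press the orange tab beside the other lane so that its catch lets the blue-capped bottle roll down to the lip at the low end, ready to be picked up. The order does not matter; let both tabs come up again, and leave the other things on the table where they are.

Things in the scene. Friction and masses are not known exactly. Their poses are not given: they have to be found in the camera images.
- lane_white: Lane of a fixed bottle feed (white-capped bottle's): white sheet metal, 135 long, 108 wide. Origin on its floor, 34 above the table; x uphill along the floor (9 deg, away from robot), z square to it, y across. Inside width 102; side walls 3 thick, 28 above the floor. Low-end lip 3 thick, 14 high, outer face x=-75. Rubber bumper face x=51. Catch slot at y -17..17. All mm.
- white_bottle: Pink bottle, white cap, lying across lane_white: 46 mm diameter, 98 long (straight for 71, then neck and 30 mm cap), 0.13 kg. Origin on its axis at the base; own z along it to the cap, which points to lane -y. Axis at lane x=-51 mm on the lip, 19 resting on the catch's uphill side, 28 at the bumper. Starts on the lip.
- catch_white (a joint): Spring catch of lane_white, rad: 0 = raised, 0.40 = flush with the floor, 0.50 = end of travel. Tongue with a slippery nylon nose, 24 mm wide (lane y -12..12); raised tip at lane x=1 mm, 10 mm above the floor. Shaft across the lane at x=-25 mm, 5 mm under the floor. A bottle rolled uphill presses it down and it springs up behind; raised, it stops a bottle rolling down.
- tab_white (a point): Middle of the top of the orange press tab of catch_white: 28 mm along by 38 across the lane, outside the lane's -y wall, its middle 34 mm from the wall's outer face. Pressed straight down 17 to 21 mm (about 1 N) it lowers the tongue flush; it rises when let go.
- lane_blue: Lane of a fixed bottle feed (blue-capped bottle's): white sheet metal, 135 long, 108 wide. Origin on its floor, 34 above the table; x uphill along the floor (9 deg, away from robot), z square to it, y across. Inside width 102; side walls 3 thick, 28 above the floor. Low-end lip 3 thick, 14 high, outer face x=-75. Rubber bumper face x=51. Catch slot at y -17..17. All mm.
- blue_bottle: Pink bottle, blue cap, lying across lane_blue: 46 mm diameter, 98 long (straight for 71, then neck and 30 mm cap), 0.13 kg. Origin on its axis at the base; own z along it to the cap, which points to lane -y. Axis at lane x=-51 mm on the lip, 19 resting on the catch's uphill side, 28 at the bumper. Starts held by the catch.
- catch_blue (a joint): Spring catch of lane_blue, rad: 0 = raised, 0.40 = flush with the floor, 0.50 = end of travel. Tongue with a slippery nylon nose, 24 mm wide (lane y -12..12); raised tip at lane x=1 mm, 10 mm above the floor. Shaft across the lane at x=-25 mm, 5 mm under the floor. A bottle rolled uphill presses it down and it springs up behind; raised, it stops a bottle rolling down.
- tab_blue (a point): Middle of the top of the orange press tab of catch_blue: 28 mm along by 38 across the lane, outside the lane's -y wall, its middle 34 mm from the wall's outer face. Pressed straight down 17 to 21 mm (about 1 N) it lowers the tongue flush; it rises when let go. Hold it until the bottle has rolled off, up to 1 s.
- dish_35_a: 35 mm pink culture dish with lid, 11 mm high; bystander, origin under its centre
- dish_35_b: second 35 mm pink culture dish with lid, 11 mm high; bystander, origin under its centre
- oil_bottle: cream bottle with a yellow cap, 55 mm in diameter, 118 mm tall, standing; bystander, origin under its centre
- objective_can_a: black screw can, 40 mm in diameter, 60 mm tall, standing; bystander, origin under its centre
- objective_can_b: second black screw can, 40 mm in diameter, 60 mm tall, standing; bystander, origin under its centre
- dropper_bottle: small brown dropper bottle with a black cap, 28 mm in diameter, 70 mm tall; bystander, origin under its centre
- tally_counter: cream hand tally counter, 41 x 48 x 33 mm; bystander, origin under its centre
Not all that is in view belongs to the job. Leave any black look-alike of the blue_bottle alone. Leave any turquoise look-alike of the white_bottle alone.

How it is judged:
By the outcome, as a careful person would: the job done as asked, in the order asked, and still so for the second after the job is handed in, with the robot touching nothing.
It also fails if it takes over 54 s, if anything falls off the work surface, if the arm or the gripper's body presses on something with over 40 N, if the wrist force passes 120 N, or if a joint passes its speed limit or range.

## Robot

A 6-joint arm with a two-finger parallel gripper is mounted at the origin on a cart in front of the work surface, level with it; the furniture and walls round the work are solid. World frame = base frame: x ahead of the robot, y to its left, z up, the work surface at z = 0. Lengths are in m, angles in rad, forces in N, time in s.
With the tool pointing down it reaches from about 0.25 to 0.85 m from the base axis. Payload 12.5 kg.
Tool frame: the origin (TCP) lies on the centre line of the jaws, within the pads' length; the fingertips stand 17 mm ahead of it and the grasp point (between the pads) lies 2 mm behind it; z points along the fingers, y is the line along which they close (so a half turn about z gives the same grasp; the last joint's range is limited). The gripper opens to 93 mm and grips with 3 to 60 N. Pads are 15 mm wide; open, the fingers measure 128 mm over their backs; the gripper's body (75 mm by 188 mm) begins 65 mm behind the grasp point.
Start: joints at [-1.373, 0.351, 1.652, -0, 1.139, -0.085], TCP at [0.153, -0.528, 0.236] pointing down, gripper open.
Joint ranges: [-2.75, 2.75], [-0.79, 2.1], [0.01, 2.65], [-1.57, 4.71], [0.07, 3.14], [-2.87, 2.87]. Speed limits (rad/s): [2.22, 2.22, 2.79, 3.14, 3.14, 3.14].

## Interface

Orientations are given as a rotation vector (axis times angle).
In Python, from bench import r, imaging gives the robot as it stands.
- The arm moves only by the shell command python3 -m jog [FORCE], which reads ROWS from standard input. ROWS is 1 to 10 rows, parted by semicolons, with the numbers parted by spaces; each row has 7 numbers: dx, dy, dz in parts of the range, where 1.0 means 20 cm, then a rotation vector rx, ry, rz in shares of pi/2 rad (1.0 is pi/2 rad), then the opening from 0.0 (shut) to 1.0 (fully open); each row shifts and turns the commanded pose from where the row before left it, along the tool's axes as they then stand; what a row does not reach is not made up. A row lasts 1/12 s, in which the tool goes at most 0.0417 m and 0.125 rad, less where a joint would pass 70% of its speed; a pose out of reach is approached as far as the arm can. The fingers move at their own pace and stop on an object; FORCE is the grip in N (left out, the last holds). Time passes only in rows, so rows that do not move let the fingers close. It prints the time, the measured TCP pose, the force, the opening and the grip force at its end. No shift or turn number may pass 1 either way. Input that does not fit is refused with a message, and nothing moves.
- r.get_obs(): the state, without advancing time (a new reading comes with each control period).
- imaging.get_image(name): name is "scene" or "top"; returns a dict with "image" (400x640x3 uint8, red, green, blue), "fx", "fy", "cx", "cy" (pixels), "R" (3x3) and "t" (3): a world point X has camera coordinates R X + t. Camera axes: x right, y down, z forward; pixel columns grow to the right and rows downward; lengths in m; the calibration is good to about 2 mm. A picture is of the moment at which its call begins. There is no depth.
- r.hand_in(): hands the job in; it is judged then, once.
The state is a dict: "t": time; "joint_positions": joint angles; "joint_velocities": joint speeds; "tau": joint torques, N m; "tcp_pos": TCP position; "ee_rot": TCP orientation; "wrist_force": force on the tool from outside, world axes, zero at the start; "moment": the same for the moment, N m; "width": opening from 0.0 (shut) to 1.0 (fully open); "gripper_force": force on a finger pad.
Only numpy, scipy, OpenCV 4.12 (cv2) and the standard library are available. Lean on these libraries where they do the work, as an engineer would, in place of code of your own. Each camera call takes 0.05 s, during which the arm holds its last target. There are 200 camera calls.

## Working session

There is one attempt and no reset: what is moved stays moved. The work goes in short steps, Python scripts to look and compute and a shell command to move; the robot and the scene stay as the last step left them, time stands still between calls to the robot, and variables do not carry over. Pictures are saved under pics/ and viewed, at most 10 in all, crops included, and the job is handed in when it is done.

```bash
mkdir -p pics; ls
python3 - <<'E'
from bench import r, imaging
import cv2
for n in("scene","top"):
    d=imaging.get_image(n); cv2.imwrite(f"pics/{n}0.png",d["image"][:,:,::-1])
    print(n,d["fx"],d["cx"],d["cy"],d["R"],d["t"], -d["R"].T@d["t"])
o=r.get_obs();print(o["t"],o["tcp_pos"],o["ee_rot"],o["width"])
E
```

```text
pics
scene 477.50915437278195 307.0314454310836 201.62147286645742 [[-0.53097625 -0.84736113 -0.00658306]
 [-0.57756252  0.36757697 -0.72890925]
 [ 0.62006915 -0.38323137 -0.68457867]] [0.52495555 0.2991273  0.99579204] [-0.16595627  0.71649337  0.90319047]
top 453.6936438364332 318.3731743939682 194.81342371057758 [[-0.02590944 -0.99956572  0.0140382 ]
 [-0.99403531  0.02427286 -0.10632325]
 [ 0.10593633 -0.01670925 -0.99423252]] [0.23122564 0.58039327 1.09609272] [0.4668063  0.2353523  1.14823433]
0.1 [ 0.15343979 -0.52787193  0.23516796] [-3.10922657e+00 -4.42578071e-01  7.94551686e-05] 1.0006452624868634
```

View pics/scene0.png

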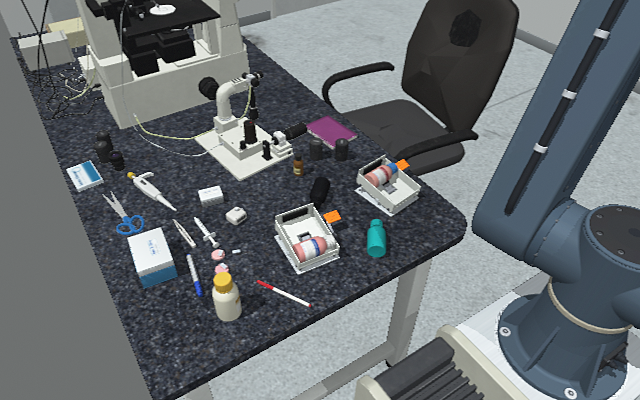

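View pics/top0.png

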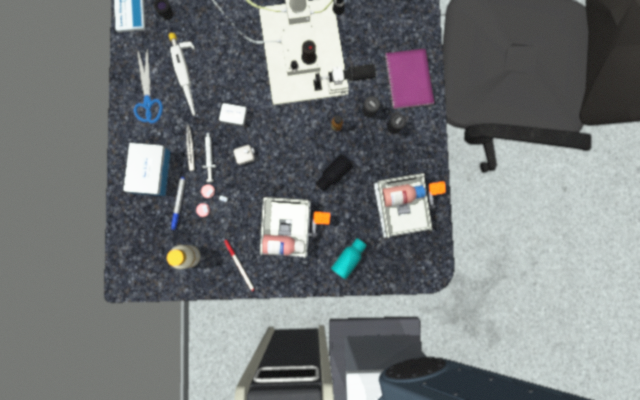

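The white-capped bottle is in the left lane: top (282,245), scene (315,245). Its tab is at top (321,218). The blue-capped bottle is in the right lane: top (402,195), scene (380,174). Its tab is at top (437,188). The look-alikes, turquoise at (350,258) and black at (335,172), lie loose outside the lanes. I'll confirm with a crop and measure.

```bash
cat > h.py <<'E'
import numpy as np, cv2
from bench import r, imaging
def ray(d,u,v):
    w=d["R"].T@np.array([(u-d["cx"])/d["fx"],(v-d["cy"])/d["fy"],1]); return -d["R"].T@d["t"],w/np.linalg.norm(w)
def onz(d,u,v,z):
    c,w=ray(d,u,v); return c+w*(z-c[2])/w[2]
def tri(d1,p1,d2,p2):
    c1,w1=ray(d1,*p1);c2,w2=ray(d2,*p2)
    s=np.linalg.lstsq(np.c_[w1,-w2],c2-c1,rcond=None)[0]
    a,b=c1+w1*s[0],c2+w2*s[1]; return (a+b)/2,np.linalg.norm(a-b)
def blobs(d,lo,hi,amin=15):
    m=cv2.inRange(cv2.cvtColor(d["image"],cv2.COLOR_RGB2HSV),lo,hi)
    n,l,s,c=cv2.connectedComponentsWithStats(m)
    return [(c[i].round(1),s[i,4],cv2.minAreaRect(np.argwhere(l==i)[:,::-1].astype(np.float32))) for i in range(1,n) if s[i,4]>amin]
E
python3 - <<'E'
from h import *
D={n:imaging.get_image(n) for n in("scene","top")}
t=D["top"]["image"][165:275,255:455,::-1]
cv2.imwrite("pics/crop.png",cv2.resize(t,None,fx=4,fy=4,interpolation=cv2.INTER_CUBIC))
t=D["scene"]["image"][145:285,260:430,::-1]
cv2.imwrite("pics/crops.png",cv2.resize(t,None,fx=4,fy=4,interpolation=cv2.INTER_CUBIC))
O={n:blobs(D[n],(8,180,150),(18,255,255),30) for n in D}
for n in O:
  for b in O[n]: print(n,b)
  for b in blobs(D[n],(0,60,120),(7,170,255),30)+blobs(D[n],(170,60,120),(180,170,255),30): print(" pink",n,b)
E
```

```text
scene (array([402.1, 164.1]), np.int32(89), ((402.1922607421875, 164.0384521484375), (9.15255355834961, 10.261954307556152), 56.3099365234375))
scene (array([331.9, 216.2]), np.int32(145), ((331.637939453125, 216.34481811523438), (10.39893913269043, 15.041321754455566), 68.19859313964844))
 pink scene (array([376.6, 174.8]), np.int32(186), ((378.3783874511719, 174.22975158691406), (15.22844123840332, 24.993242263793945), 54.46232223510742))
 pink scene (array([309.3, 247.3]), np.int32(262), ((310.12066650390625, 247.55172729492188), (18.198143005371094, 32.49668502807617), 68.19859313964844))
top (array([437.2, 187.7]), np.int32(186), ((436.88995361328125, 187.72999572753906), (12.162237167358398, 16.263456344604492), 81.8698959350586))
top (array([321.5, 217.6]), np.int32(179), ((321.0, 218.0), (12.0, 16.0), 90.0))
 pink top (array([399.1, 193.2]), np.int32(333), ((398.9013671875, 194.54190063476562), (17.883708953857422, 30.932579040527344), 81.02737426757812))
 pink top (array([279.4, 242.7]), np.int32(302), ((277.9669494628906, 244.5291748046875), (30.69011688232422, 18.027324676513672), 3.5763344764709473))
```

View pics/crop.png

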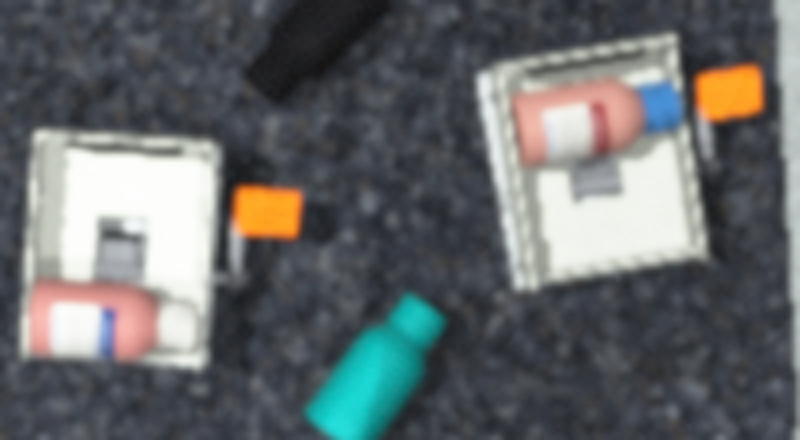

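View pics/crops.png

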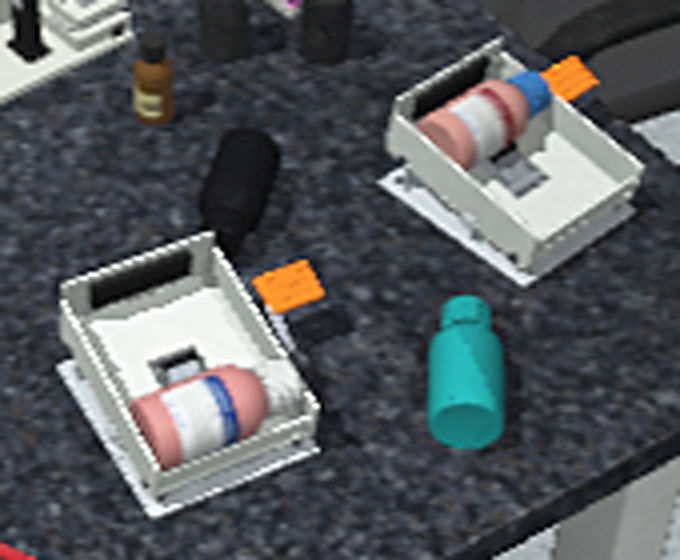

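Both are confirmed: the white cap with a pink body is on the lip of the left lane, and the blue cap is held uphill in the right lane. Next I'll triangulate the rim corners and tabs.

Run:
```python
from h import *
D={n:imaging.get_image(n) for n in("scene","top")}
T={"white":[(35,132),(220,142),(207,365),(22,355)],"blue":[(482,75),(677,38),(708,255),(522,287)]}
S={"white":[(65,287),(212,237),(316,402),(157,468)],"blue":[(395,97),(500,42),(640,180),(535,240)]}
tb={"white":((321.3,217.7),(331.9,216.2)),"blue":((437.2,187.7),(402.1,164.1))}
L=np.array([(60,54),(60,-54),(-75,-54),(-75,54)])/1000
s9,c9=np.sin(np.radians(9)),np.cos(np.radians(9))
for k in T:
    P=[];Q=[]
    for (a,b),(c,d),(lx,ly) in zip(T[k],S[k],L):
        pt=((a+.5)/4-.5+255,(b+.5)/4-.5+165);ps=((c+.5)/4-.5+260,(d+.5)/4-.5+145)
        p,e=tri(D["top"],pt,D["scene"],ps); z=.034+lx*s9+.028*c9
        q=onz(D["top"],*pt,z);q2=onz(D["scene"],*ps,z)
        P.append((q[:2]+q2[:2])/2);Q.append((lx*c9-.028*s9,ly)); print(k,p.round(4),round(e,4),"z exp",round(z,4),q.round(4),q2.round(4))
    P=np.array(P);Q=np.array(Q)
    a=P-P.mean(0);b=Q-Q.mean(0)
    yaw=np.arctan2((b[:,0]*a[:,1]-b[:,1]*a[:,0]).sum(),(a*b).sum())
    R=np.array([[np.cos(yaw),-np.sin(yaw)],[np.sin(yaw),np.cos(yaw)]])
    o=P.mean(0)-R@Q.mean(0)
    print(k,"origin",o.round(4),"yaw",round(yaw,4),"res",(P-(Q@R.T+o)).round(4).tolist())
    p,e=tri(D["top"],tb[k][0],D["scene"],tb[k][1]); print(" tab",p.round(4),round(e,4),"lane h-xy",(R.T@(p[:2]-o)).round(4))
    for x in(-.051,.019,.028):
        ax=o+R@np.array([x*c9-.023*s9,0]);print("  axis at",x,ax.round(4),"z",round(.034+x*s9+.023*c9,4))
```

```text
white [0.5771 0.3474 0.0789] 0.0005 z exp 0.071 [0.578  0.3484 0.071 ] [0.584  0.3437 0.071 ]
white [0.5711 0.2409 0.0711] 0.006 z exp 0.071 [0.5694 0.2384 0.071 ] [0.5731 0.2431 0.071 ]
white [0.4389 0.2518 0.047 ] 0.0057 z exp 0.0499 [0.4372 0.2495 0.0499] [0.4385 0.2557 0.0499]
white [0.4464 0.3608 0.0487] 0.0013 z exp 0.0499 [0.4461 0.3602 0.0499] [0.446  0.3618 0.0499]
white origin [0.5208 0.299 ] yaw -0.0933 res [[0.0006, -0.0016], [0.0008, 0.0006], [0.0002, 0.0], [-0.0017, 0.0009]]
 tab [0.5287 0.2121 0.0476] 0.0023 lane h-xy [ 0.016  -0.0858]
  axis at -0.051 [0.467 0.304] z 0.0487
  axis at 0.019 [0.5359 0.2976] z 0.0597
  axis at 0.028 [0.5447 0.2968] z 0.0611
blue [0.6017 0.0825 0.095 ] 0.0036 z exp 0.071 [0.6058 0.0804 0.071 ] [0.6233 0.0622 0.071 ]
blue [ 0.6262 -0.0345  0.0765] 0.0052 z exp 0.071 [ 0.6255 -0.038   0.071 ] [ 0.6328 -0.0372  0.071 ]
blue [ 0.4973 -0.0583  0.0321] 0.0048 z exp 0.0499 [ 0.4953 -0.0555  0.0499] [ 0.4849 -0.0402  0.0499]
blue [0.4781 0.0572 0.0497] 0.0025 z exp 0.0499 [0.4789 0.0583 0.0499] [0.4773 0.0563 0.0499]
blue origin [0.5647 0.012 ] yaw 0.1016 res [[0.0008, 0.0], [0.0044, -0.0014], [-0.002, 0.0018], [-0.0031, -0.0005]]
 tab [ 0.5949 -0.0742  0.0482] 0.0016 lane h-xy [ 0.0213 -0.0888]
  axis at -0.051 [0.511  0.0065] z 0.0487
  axis at 0.019 [0.5798 0.0135] z 0.0597
  axis at 0.028 [0.5886 0.0144] z 0.0611
```

```bash
cat >> h.py <<'E'
def to_tool(target_tip,yaw):
    """tool-axis shift for tip target (after turning tool so x is at yaw, pointing down)"""
    from scipy.spatial.transform import Rotation as Ro
    o=r.get_obs(); R0=Ro.from_rotvec(o["ee_rot"]); G=Ro.from_euler("z",yaw)*Ro.from_euler("x",np.pi)
    d=np.array(target_tip)-o["tcp_pos"]+np.array([0,0,.017])
    print("t",round(o["t"],2),"tip",(o["tcp_pos"]-[0,0,.017]).round(4),"F",np.round(o["wrist_force"],2),"w",round(o["width"],3))
    print("turn(tool rv)",(R0.inv()*G).as_rotvec().round(4),"shift before turn",R0.inv().apply(d).round(4),"after turn",G.inv().apply(d).round(4))
E
python3 - <<'E'
from h import *
D={n:imaging.get_image(n) for n in("scene","top")}
s9,c9=np.sin(np.radians(9)),np.cos(np.radians(9))
T=[(494,70),(677,38),(708,255),(524,287)]
P=[];Q=[]
for (a,b),(lx,ly) in zip(T,np.array([(60,54),(60,-54),(-75,-54),(-75,54)])/1000):
    P.append(onz(D["top"],(a+.5)/4+254.5,(b+.5)/4+164.5,.034+lx*s9+.028*c9)[:2]);Q.append((lx*c9-.028*s9,ly))
P=np.array(P);Q=np.array(Q);a=P-P.mean(0);b=Q-Q.mean(0)
yaw=np.arctan2((b[:,0]*a[:,1]-b[:,1]*a[:,0]).sum(),(a*b).sum())
R=np.array([[np.cos(yaw),-np.sin(yaw)],[np.sin(yaw),np.cos(yaw)]]);o=P.mean(0)-R@Q.mean(0)
print(o,yaw,(P-(Q@R.T+o)).round(4).tolist(),"tab lane",R.T@(np.array([.5949,-.0742])-o))
to_tool((.5949,-.0742,.10),yaw)
E
```

```text
[0.56377576 0.01076168] 0.13610690921106622 [[-0.0021, 0.0014], [-0.0, -0.0027], [0.002, -0.0021], [0.0002, 0.0034]] tab lane [ 0.0193082  -0.08839909]
t 0.4 tip [ 0.1535 -0.5281  0.2185] F [ 0.27 -0.64 -0.87] w 1.001
turn(tool rv) [-0.0002  0.      0.1467] shift before turn [ 0.5505 -0.3127  0.1186] after turn [ 0.4989 -0.3898  0.1185]
```

Units first: shifts go in shares of 20 cm and turns go in shares of pi/2 rad. So 0.033 m / 0.2 = 0.165, -0.026 m / 0.2 = -0.13, 0.0733 rad / 1.5708 = 0.0467.

```bash
echo '0 0 0 0 0 0.0467 0;0 0 0 0 0 0.0467 0;0.165 -0.13 0 0 0 0 0;0.165 -0.13 0 0 0 0 0;0.165 -0.13 0 0 0 0 0;0.165 -0.13 0 0 0 0 0;0.165 -0.13 0 0 0 0 0;0.165 -0.13 0 0 0 0 0;0.165 -0.13 0 0 0 0 0;0.165 -0.13 0 0 0 0 0' | python3 -m jog 10
echo '0.165 -0.13 0 0 0 0 0;0.165 -0.13 0 0 0 0 0;0.165 -0.13 0 0 0 0 0;0.165 -0.13 0 0 0 0 0;0.165 -0.13 0 0 0 0 0;0.165 -0.13 0 0 0 0 0;0.165 -0.13 0.05 0 0 0 0;0 0 0.2 0 0 0 0;0 0 0.2 0 0 0 0;0 0 0 0 0 0 0' | python3 -m jog
python3 -c "
from h import *
to_tool((.5949,-.0742,.055),.1361)"
```

```text
t: 1.23
tcp_pos: [0.386, -0.2865, 0.2359]
ee_rot: [3.134, 0.214, 0.0]
wrist_force: [0.7, -1.0, -0.0]
width: 0.333
gripper_force: 0.0
t: 2.07
tcp_pos: [0.5832, -0.0777, 0.1391]
ee_rot: [-3.131, -0.215, 0.017]
wrist_force: [-1.0, 0.4, -1.6]
width: 0.004
gripper_force: 0.0
t 2.07 tip [ 0.5832 -0.0777  0.1221] F [-0.96  0.44 -1.64] w 0.004
turn(tool rv) [-0.0037  0.0104  0.0012] shift before turn [ 0.0128 -0.0016  0.067 ] after turn [ 0.0121 -0.0019  0.0671]
```

```bash
echo '0 0 0 0 0 0 0;0 0 0 0 0 0 0' | python3 -m jog >/dev/null
python3 -c "
from h import *
to_tool((.5949,-.0742,.055),.1361)"
```

```text
t 2.23 tip [ 0.5874 -0.0796  0.1311] F [-0.25  0.52 -0.12] w 0.003
turn(tool rv) [ 0.0008 -0.0021 -0.0004] shift before turn [ 0.008  -0.0044  0.0761] after turn [ 0.0081 -0.0043  0.0761]
```

To row units: 0.036 m / 0.2 = 0.18, 0.03 m / 0.2 = 0.15.

```bash
echo '0.04 -0.0215 0.15 0 0 0 0;0 0 0.18 0 0 0 0;0 0 0.05 0 0 0 0;0 0 0 0 0 0 0;0 0 0 0 0 0 0' | python3 -m jog | sed -n '1,2p;4p'
python3 - <<'E'
from h import *
to_tool((.5949,-.0742,.029),.1361)
d=imaging.get_image("scene");cv2.imwrite("pics/a.png",cv2.resize(d["image"][120:250,310:470,::-1],None,fx=4,fy=4,interpolation=cv2.INTER_CUBIC))
E
```

```text
t: 2.65
tcp_pos: [0.5948, -0.0743, 0.0721]
wrist_force: [-1.0, 0.6, 0.5]
t 2.65 tip [ 0.5948 -0.0743  0.0551] F [-1.02  0.64  0.51] w 0.003
turn(tool rv) [ 0.0006 -0.0018 -0.0004] shift before turn [ 0.     -0.0001  0.0261] after turn [ 0.0001 -0.      0.0261]
```

View pics/a.png

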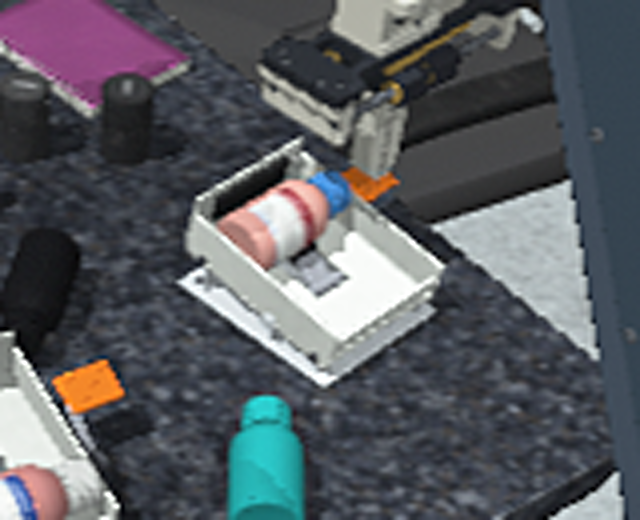

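The fingertip is just above the blue tab, at about scene (403,162), and clear of the lane wall. I'll press now and hold.

To row units: 0.013 m / 0.2 = 0.065.

```bash
echo '0 0 0.065 0 0 0 0;0 0 0.065 0 0 0 0;0 0 0 0 0 0 0;0 0 0 0 0 0 0;0 0 0 0 0 0 0;0 0 0 0 0 0 0;0 0 0 0 0 0 0;0 0 0 0 0 0 0;0 0 0 0 0 0 0;0 0 0 0 0 0 0' | python3 -m jog | sed -n '1,2p;4p'
python3 - <<'E'
from h import *
to_tool((.5949,-.0742,.029),.1361)
d=imaging.get_image("scene");cv2.imwrite("pics/b.png",cv2.resize(d["image"][120:250,310:470,::-1],None,fx=4,fy=4,interpolation=cv2.INTER_CUBIC))
for b in blobs(d,(100,150,120),(115,255,255),20): print(b[:2])
E
```

```text
t: 3.53
tcp_pos: [0.5954, -0.0741, 0.0449]
wrist_force: [2.6, -0.8, 9.9]
t 3.53 tip [ 0.5954 -0.0741  0.0279] F [ 2.62 -0.81  9.93] w 0.009
turn(tool rv) [ 0.0013 -0.0035  0.    ] shift before turn [-0.0005 -0.     -0.0011] after turn [-0.0005 -0.     -0.0011]
(array([ 90.9, 170.9]), np.int32(149))
(array([411.8, 181.9]), np.int32(59))
(array([130.1, 224.8]), np.int32(244))
(array([157.2, 274.2]), np.int32(214))
(array([197.6, 288. ]), np.int32(73))
```

View pics/b.png

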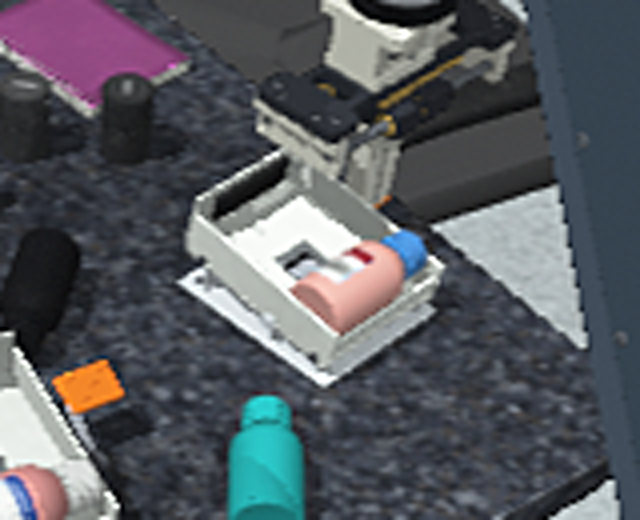

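The blue-capped bottle now rests on the lip, its cap at scene (412,182). I'll lift straight up and compute the move to the white lane.

To row units: -0.035 m / 0.2 = -0.175, -0.02 m / 0.2 = -0.1, 0.11 rad / 1.5708 = 0.07.

```bash
echo '0 0 -0.1 0 0 0 0;0 0 -0.175 0 0 0 0;0 0 -0.175 0 0 0 0;0 0 -0.1 0 0 0 0;0 0 0 0 0 0.07 0.25;0 0 0 0 0 0.0707 0.25;0 0 0 0 0 0 0.25' | python3 -m jog | sed -n '1,2p;4p'
python3 - <<'E'
from h import *
to_tool((.420,.318,.10),-.085)
E
```

```text
t: 4.17
tcp_pos: [0.5938, -0.0738, 0.1538]
wrist_force: [-0.7, -0.6, 0.6]
t 4.17 tip [ 0.5938 -0.0738  0.1368] F [-0.67 -0.56  0.57] w 0.168
turn(tool rv) [ 0.      0.0001 -0.0049] shift before turn [-0.2083 -0.3746  0.0368] after turn [-0.2064 -0.3756  0.0368]
```

To row units: -0.0341 m / 0.2 = -0.1705, -0.0189 m / 0.2 = -0.0945.

```bash
echo '-0.0945 -0.1705 0 0 0 0 0.25;-0.0945 -0.1705 0 0 0 0 0.25;-0.0945 -0.1705 0 0 0 0 0.25;-0.0945 -0.1705 0 0 0 0 0.25;-0.0945 -0.1705 0 0 0 0 0.25;-0.0945 -0.1705 0 0 0 0 0.25;-0.0945 -0.1705 0 0 0 0 0.25;-0.0945 -0.1705 0 0 0 0 0.25;-0.0945 -0.1705 0 0 0 0 0.25;-0.0945 -0.1705 0 0 0 0 0.25' | python3 -m jog >/dev/null
echo '-0.0945 -0.1705 0 0 0 0 0.25;0 0 0.15 0 0 0 0.25;0 0 0 0 0 0 0.25;0 0 0 0 0 0 0.25;0 0 0 0 0 0 0.25' | python3 -m jog >/dev/null
python3 - <<'E'
from h import *
to_tool((.420,.318,.043),-.085)
D={n:imaging.get_image(n) for n in("scene","top")}
a=cv2.resize(D["scene"]["image"][190:290,240:390,::-1],None,fx=4,fy=4);cv2.imwrite("pics/c.png",a)
for n in D: print([ (b[0],b[2]) for b in blobs(D[n],(0,60,120),(7,170,255),60)])
E
```

```text
t 5.42 tip [0.419  0.3169 0.1074] F [-0.02  0.07 -0.55] w 0.251
turn(tool rv) [0.0004 0.0003 0.0008] shift before turn [ 0.0009 -0.0012  0.0644] after turn [ 0.0009 -0.0012  0.0644]
[(array([398.1, 192. ]), ((397.7691955566406, 191.15382385253906), (16.086305618286133, 26.625612258911133), 56.3099365234375)), (array([322.1, 244.6]), ((322.5, 245.0), (16.0, 7.0), 90.0)), (array([299.2, 250.5]), ((303.4913635253906, 249.6465606689453), (17.06983757019043, 18.514209747314453), 66.80140686035156))]
[(array([404.9, 224.8]), ((403.55999755859375, 223.0800018310547), (18.24631690979004, 31.483840942382812), 79.69515228271484))]
```

View pics/c.png

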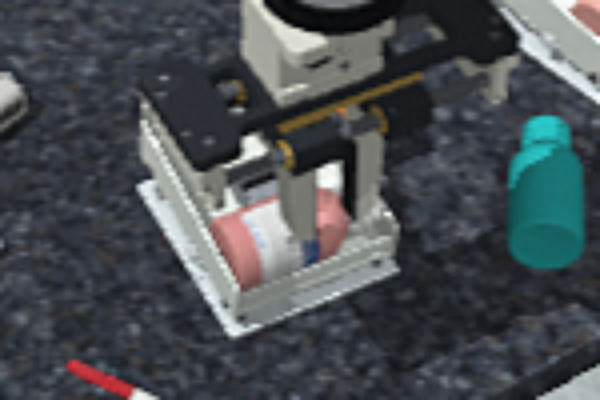

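To row units: 0.035 m / 0.2 = 0.175, 0.029 m / 0.2 = 0.145.

```bash
echo '0 -0.005 0.175 0 0 0 0.25;0 0 0.145 0 0 0 0.25;0 0 0 0 0 0 0.25;0 0 0 0 0 0 0.25' | python3 -m jog | sed -n '2p;4p'
echo '0.04 0 0 0 0 0 0.25;0.04 0 0 0 0 0 0.25;0.04 0 -0.0065 0 0 0 0.25;0.04 0 -0.0065 0 0 0 0.25;0.04 0 -0.0065 0 0 0 0.25;0 0 0 0 0 0 0.25' | python3 -m jog | sed -n '1,2p;4p'
echo '0.04 0 -0.0065 0 0 0 0.25;0.04 0 -0.0065 0 0 0 0.25;0.04 0 -0.0065 0 0 0 0.25;0.04 0 -0.0065 0 0 0 0.25;0 0 0 0 0 0 0.25;0 0 0 0 0 0 0.25' | python3 -m jog | sed -n '1,2p;4p'
python3 - <<'E'
from h import *
to_tool((.512,.31,.055),-.085)
D={n:imaging.get_image(n) for n in("scene","top")}
a=cv2.resize(D["scene"]["image"][190:290,240:390,::-1],None,fx=4,fy=4);cv2.imwrite("pics/d.png",a)
E
```

```text
tcp_pos: [0.4188, 0.318, 0.0602]
wrist_force: [0.1, 0.7, 0.5]
t: 6.35
tcp_pos: [0.4606, 0.3153, 0.0647]
wrist_force: [0.1, -0.8, 0.4]
t: 6.85
tcp_pos: [0.4909, 0.3124, 0.0691]
wrist_force: [-0.5, -0.0, 0.1]
t 6.85 tip [0.4909 0.3124 0.0521] F [-0.52 -0.03  0.14] w 0.251
turn(tool rv) [-0.0002 -0.0004 -0.0002] shift before turn [ 0.0213  0.0006 -0.0029] after turn [ 0.0213  0.0006 -0.0029]
```

View pics/d.png

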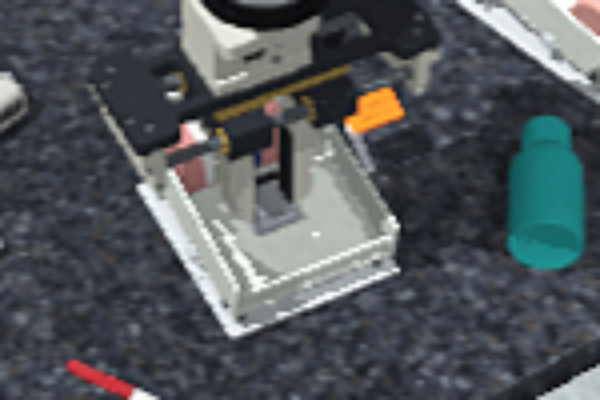

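The bottle is rolling uphill ahead of the fingers, with the tongue showing behind it at about scene (308,240). I'll continue to the bumper.

To row units: 0.007 m / 0.2 = 0.035, 0.005 m / 0.2 = 0.025.

```bash
echo '0.035 0 -0.0055 0 0 0 0.25;0.035 0 -0.0055 0 0 0 0.25;0.025 0 -0.004 0 0 0 0.25;0 0 0 0 0 0 0.25;0 0 0 0 0 0 0.25;0 0 0 0 0 0 0.25' | python3 -m jog | sed -n '1,2p;4p'
echo '0.01 0 -0.0015 0 0 0 0.25;0 0 0 0 0 0 0.25;0 0 0 0 0 0 0.25' | python3 -m jog | sed -n '1,2p;4p'
```

```text
t: 7.45
tcp_pos: [0.5092, 0.3108, 0.0719]
wrist_force: [-0.7, 0.0, 0.2]
t: 7.7
tcp_pos: [0.5113, 0.3108, 0.0724]
wrist_force: [-0.5, -0.4, 0.8]
```

To row units: 0.003 m / 0.2 = 0.015, -0.0005 m / 0.2 = -0.0025.

```bash
echo '0.015 0 -0.0025 0 0 0 0.25;0 0 0 0 0 0 0.25;0 0 0 0 0 0 0.25' | python3 -m jog | sed -n '1,2p;4p'
echo '0.01 0 -0.0015 0 0 0 0.25;0 0 0 0 0 0 0.25;0 0 0 0 0 0 0.25' | python3 -m jog | sed -n '1,2p;4p'
python3 - <<'E'
from h import *
D={n:imaging.get_image(n) for n in("scene","top")}
a=cv2.resize(D["scene"]["image"][180:280,240:390,::-1],None,fx=4,fy=4);cv2.imwrite("pics/e.png",a)
E
```

```text
t: 7.95
tcp_pos: [0.5134, 0.3106, 0.0726]
wrist_force: [-5.9, 2.0, 1.8]
t: 8.2
tcp_pos: [0.5136, 0.3106, 0.0726]
wrist_force: [-14.7, 3.4, 5.5]
```

View pics/e.png

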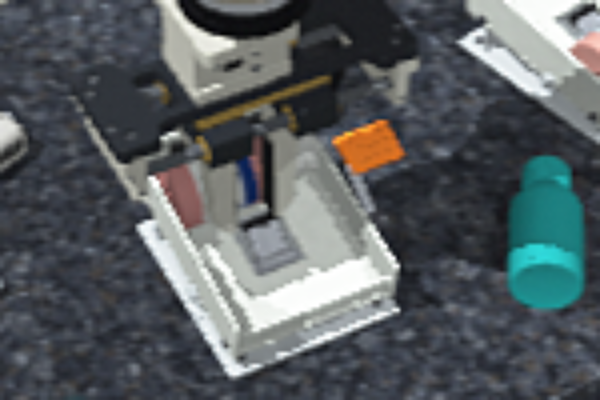

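The bottle is against the bumper and the tab is back up at scene (332,216), its starting place. I'll retreat slowly down the slope and then up.

To row units: -0.035 m / 0.2 = -0.175, -0.03 m / 0.2 = -0.15.

```bash
echo '-0.02 0 0.003 0 0 0 0.25;-0.02 0 0.003 0 0 0 0.25;-0.02 0 0.003 0 0 0 0.25;-0.02 0 0.003 0 0 0 0.25;-0.02 0 0.003 0 0 0 0.25;-0.02 0 0.003 0 0 0 0.25;0 0 0 0 0 0 0.25;0 0 0 0 0 0 0.25;0 0 -0.15 0 0 0 0.25;0 0 -0.175 0 0 0 0.25' | python3 -m jog | sed -n '1,2p;4p'
echo '-0.1 0 -0.2 0 0 0 0.25;-0.2 0 0 0 0 0 0.25;-0.2 0 0 0 0 0 0.25;-0.2 0 0 0 0 0 0.25;0 0 0 0 0 0 0.25;0 0 0 0 0 0 0.25;0 0 0 0 0 0 0.25;0 0 0 0 0 0 0.25' | python3 -m jog | sed -n '1,2p;4p'
python3 - <<'E'
from h import *
D={n:imaging.get_image(n) for n in("scene","top")}
a=cv2.resize(D["scene"]["image"][125:285,250:440,::-1],None,fx=3.7,fy=3.7,interpolation=cv2.INTER_CUBIC);cv2.imwrite("pics/f.png",a)
for n in D: 
  print(n,[b[:2] for b in blobs(D[n],(8,180,150),(18,255,255),30)],"pink",[b[:2] for b in blobs(D[n],(0,60,120),(7,170,255),60)])
E
```

```text
t: 9.13
tcp_pos: [0.4913, 0.3117, 0.1334]
wrist_force: [0.2, 0.2, -0.2]
t: 9.8
tcp_pos: [0.3554, 0.3242, 0.172]
wrist_force: [-0.0, 0.2, 0.8]
scene [(array([403.1, 165.7]), np.int32(51))] pink [(array([398., 192.]), np.int32(315)), (array([285.9, 228.8]), np.int32(112))]
top [(array([437.1, 187.7]), np.int32(186)), (array([321.5, 217.5]), np.int32(177))] pink [(array([266.4, 214.8]), np.int32(83)), (array([290.3, 216.2]), np.int32(139)), (array([404.7, 224.8]), np.int32(321))]
```

View pics/f.png

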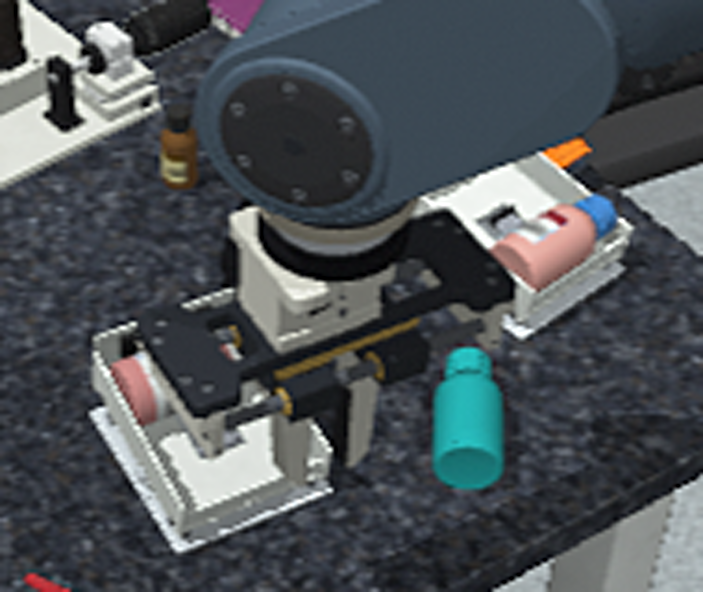

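To row units: -0.03 m / 0.2 = -0.15.

```bash
echo '0 0 -0.15 0 0 0 0.25;0 0 0 0 0 0 0.25;0 0 0 0 0 0 0.25;0 0 0 0 0 0 0.25;0 0 0 0 0 0 0.25;0 0 0 0 0 0 0.25' | python3 -m jog | sed -n '1,2p'
python3 - <<'E'
from h import *
d=imaging.get_image("top")
print([b[:2] for b in blobs(d,(0,60,120),(7,170,255),60)])
for x,y,z in((.467,.304,.0487),(.5359,.2976,.0597)):
    c=d["R"]@[x,y,z]+d["t"]; print(c[0]/c[2]*d["fx"]+d["cx"],c[1]/c[2]*d["fy"]+d["cy"])
r.hand_in()
E
```

```text
t: 10.4
tcp_pos: [0.3541, 0.3238, 0.2011]
[(array([266.3, 214.9]), np.int32(82)), (array([290.3, 216.2]), np.int32(137)), (array([404.7, 224.7]), np.int32(322))]
283.4515234916676 243.99373535825458
285.3248908990397 215.05531487905807
the job is handed in; nothing more can be done
```

I handed the job in at about 10.5 s: the white-capped bottle waits behind its raised catch, the blue-capped bottle rests on its lip, both tabs are up again, and the arm touched nothing else.

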